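# Ready the pastry warmer: hang the tongs and switch on

## Task

Get the warmer ready for service: take the clean tongs out of the steel pot and hang them steady astride the warmer's front rail, one arm on either side of the bar, and switch the heater on at the red rocker on its control box. Keep the tongs off the counter and off the tarts, and leave the pot, the jar and the bowl standing where they are.

Things in the scene. Friction and masses are not known exactly. Their poses are not given: they have to be found in the camera images.
- warmer: Countertop pastry warmer, brushed steel, fixed. Origin on the counter right below the rail's middle; x from the robot side to the far side, y along the rail, z up. A heater hood on two uprights (22 mm wide, at y = +-195, x = 80 to 110 mm) overhangs the tarts. Grey control box 130 (x) x 90 (y) x 120 mm high, centred at x = -10, y = -300 mm, with the rocker on its top.
- hood_edge (a point): Middle of the lower front edge of the heater hood, 275 mm above the counter, 20 mm beyond the rail's axis; axes as the warmer's. From there the hood reaches 126 mm further in x, 60 mm up and 220 mm to each side in y. A gripper coming straight down onto the rail meets it: lean back about 35 degrees, fingers pointing forward and down, from the robot side, which is open.
- rail: The warmer's front rail: a fixed round steel bar of 12 mm diameter along the warmer's y, its axis 215 mm above the counter. Origin at its middle, axes as the warmer's. Free length 370 mm, between brackets at y = +-195 mm.
- tarts: Tray of eight small tarts, 130 x 320 mm, 28 mm high, fixed under the hood behind the rail; origin under its centre, 95 mm beyond the rail.
- tongs: Cake tongs, 150 mm long, 70 to 120 g, standing on their tips in the pot; stiff, one rigid upside-down U. Origin midway between the tips, z up to the head, x from arm to arm (both ways round alike), y across the arms' width. Two flat steel arms, 20 to 24 mm wide (y), 2.5 mm thick; the clear gap between them (x) is 23 mm under the head, 38 mm near the tips, 31 mm at the tips.
- tongs_head (a point): Centre of the tongs' head, a blue nylon block 32 (x) x 24 (y) x 26 mm (z), 137 mm up from the tips; axes as the tongs'. Fingers closing along y must hold the head only: the space between the arms just below it has to stay free for the bar.
- tongs_crown (a point): Middle of the head's underside between the arms, 124 mm up from the tips: rests on the bar when the tongs hang. Let go there at a lean, they swing down by themselves and hang straight; the swinging dies down in some seconds.
- pot: Round brushed-steel utensil pot, loose, 84 mm across the rim, 95 mm high, about 0.6 kg, open at the top; origin under its centre.
- jar: Amber glass jar with white lid, loose, 64 mm diameter, 85 mm high; origin under its centre.
- bowl: Small clear glass bowl, loose, 90 mm across, 42 mm high; origin under its centre.
- switch (a joint): Red rocker switch, 36 (warmer x) x 24 mm, on top of the control box. 0 = off (robot-side half stands up), 0.4 rad = on (robot-side half down). Over-centre: pressing the raised half down takes about 5 N, it gives way past the middle (0.2 rad, about 3 mm down) and then stays on.
- switch_press (a point): Point on top of the raised, robot-side half of the rocker, 13 mm from its pivot, where a fingertip presses straight down; about 132 mm above the counter when off; x, y axes as the warmer's, tipped by the rocker's 0.2 rad.
Mind the look-alikes: they are no part of the job. Several things look just like the bowl: the one meant starts farthest to the robot's right.

How it is judged:
At the end, for the whole second after the job is handed in: The tongs hang still (under 0.15 m/s) astride the rail between its brackets: head's underside on the bar (within 12 mm), an arm either side, within 0.3 rad of vertical, squared to the bar within 0.6 rad; the rocker is on (past 0.3 rad); pot, jar and bowl stand upright within 40 mm of their places (x of tongs_crown in the frame of rail between -0.012 and 0.012 m and y of tongs_crown in the frame of rail between -0.18 and 0.18 m and z of tongs_crown in the frame of rail between 0 and 0.012 m and angle between tongs's own z axis and vertical below 0.3 rad and angle between the y axis of tongs and the y axis of rail, either way round below 0.6 rad and linear speed of tongs below 0.15 m/s and value of joint switch above 0.3 rad and angle between each of pot, jar, bowl's own z axis and vertical below 0.1 rad and distance of each of pot, jar, bowl from where it was at the start of the episode below 0.04 m); the robot touches nothing.
It fails at once if the tongs are put or dropped on the counter (height (world z) of tongs_head below 0.06 m or (height (world z) of tongs below 0.01 m and horizontal distance between tongs and pot above 0.06 m)).
It fails at once if the tongs touch the tarts (contact force between tongs and tarts above 0.1 N).
It fails at once if pot, jar or bowl tipped over (angle between any of pot, jar, bowl's own z axis and vertical above 0.5 rad).
It also fails if it takes over 66 s, if anything falls off the work surface, if the arm or the gripper's body presses on something with over 40 N, if the wrist force passes 120 N, or if a joint passes its speed limit or range.

## Robot

A 7-joint arm with a two-finger parallel gripper is mounted at the origin on the work surface. World frame = base frame: x ahead of the robot, y to its left, z up, the work surface at z = 0. Lengths are in m, angles in rad, forces in N, time in s.
With the tool pointing down it reaches from about 0.35 to 0.9 m from the base axis. Payload 19.9 kg.
Tool frame: the origin (TCP) lies at the very end of the fingers, on their centre line; the grasp point (between the pads) lies behind it (robot.grip_depth is the x of the grasp point in the tool frame, in m); x points along the fingers, z is the direction in which the jaws open and shut, and the axes are right-handed (so a half turn about x gives the same grasp; the last joint's range is limited). The gripper opens to 85 mm and grips with 20 to 120 N. Pads are 22 mm wide; open, the fingers measure 114 mm over their backs; the gripper's body (76 mm by 85 mm) begins 54 mm behind the grasp point. The pads swing forward as they close: fully open they stand 13 mm farther back than shut.
Start: joints at [1.103, 0.417, -0.01, 1.614, 0.005, 1.111, -0.053], TCP at [0.258, -0.569, 0.231] pointing down, gripper open.
Joint ranges: [-2.81, 2.81], [-0.39, 2.02], [-1.27, 1.25], [0.06, 2.57], [-1.19, 4.33], [0.19, 2], [-2.82, 2.82]. Speed limits (rad/s): [1.89, 1.89, 2.39, 2.39, 3.01, 3.01, 3.01].

## Interface

Orientations are given as a rotation vector (axis times angle).
In Python, from rig import robot, cams gives the robot as it stands.
- The arm moves only by the tool send_rows, never from a script. Its argument "plan" is one flat list of numbers, 7 for each row, row after row: the finger opening in cm, from 0 to 8.54, then the shift along the tool's x, y, z in cm, then the turn, a rotation vector about the tool's x, y, z in degrees. A call has 1 to 12 rows; each row shifts and turns the commanded pose from where the row before left it, along the tool's axes as they then stand; what a row does not reach is not made up. A row lasts 1/12 s, in which the tool goes at most 41.7 mm and 7.16 degrees, less where a joint would pass 70% of its speed; a pose out of reach is approached as far as the arm can. A call with a gripper value outside its range is refused whole. The fingers move at their own pace and stop on an object; "force" is the grip in N (left out, the last holds). Time passes only in rows, so rows that do not move let the fingers close. It gives the time, the measured TCP pose, the force and the opening at its end, in the units of the state.
- robot.get_state(): the state, without advancing time (a new reading comes with each control period).
- cams.read_camera(name): name is "side" or "top"; returns the picture (384x512x3 uint8, blue, green, red); there is no depth.
- cams.calibration(name): a dict with "camera_matrix" (3x3 intrinsics, pixels), "dist_coeffs" ([k1, k2, p1, p2, k3] as OpenCV has them; the pictures are not rectified), "R" (3x3) and "t" (3): a world point X has camera coordinates R X + t. Camera axes: x right, y down, z forward; pixel columns grow to the right and rows downward; lengths in m; the calibration is good to about 2 mm. A picture is of the moment at which its call begins. calibration takes no time and is no camera call.
- robot.sign_off(): hands the job in, once; it reports no verdict.
Trained networks look in the newest picture that a camera, given by its name, has taken for a name from the list of things; names that differ only in an ending like _2 or _b are one class to them, and where a whole thing is asked for, a point or a joint stands for the part that bears it (a point fixed in the world has none). Each returns a list of dicts, best first, with "conf" (0 to 1); they miss things now and then, are a little off and sometimes report something else, mostly with a low value. They report only what shows in the picture. A call takes as long as a camera call. They do not tell look-alikes from the thing itself.
- cams.search_frame(camera, name): "xy" ([column, row] as shares, 0 to 1, of the picture: columns of its width, rows of its height, amid what is visible of it).
- cams.pinpoint(camera, name): "xy" ([column, row] as shares, 0 to 1, of the picture: columns of its width, rows of its height: a listed point, or the origin of a listed thing).
The state is a dict: "t": time; "q": joint angles; "qvel": joint speeds; "tau": joint torques, N m; "position": TCP position; "eef_rot": TCP orientation; "wrist_force": force on the tool from outside, world axes, zero at the start; "wrist_torque": the same for the moment, N m; "opening": opening from 0.0 (shut) to 1.0 (fully open).
Only numpy, scipy, OpenCV 4.12 (cv2) and the standard library are available. Lean on these libraries where they do the work, as an engineer would, in place of code of your own. Each camera call takes 0.05 s, during which the arm holds its last target. There are 200 camera calls.

## Working session

There is one attempt and no reset: what is moved stays moved. The work goes in short steps, Python scripts to look and compute and a tool call to move; the robot and the scene stay as the last step left them, time stands still between calls to the robot, and variables do not carry over. Pictures are saved under pics/ and viewed, about 8 in all and at most 12, crops included, and the job is handed in when it is done.

Besides the shell and the picture viewer there is one more tool, called by a JSON object that holds its "api" and its "payload", one argument or row to a line. send_rows: Moves the arm, as the interface text tells. Its arguments: {"type":"object","properties":{"plan":{"type":"array","items":{"type":"number"}},"force":{"type":"number"}},"required":["plan"]}

```bash
mkdir -p pics; ls
python3 - <<'E'
from rig import robot, cams
import cv2, numpy as np
for c in ("side","top"):
    im=cams.read_camera(c); cv2.imwrite(f"pics/{c}0.png",im)
    k=cams.calibration(c); print(c,{a:np.round(b,4).tolist() for a,b in k.items()})
    for n in ("tongs_head","tongs","tongs_crown","pot","jar","bowl","rail","warmer","hood_edge","switch_press","tarts"):
        print(n,[(round(d["xy"][0]*512,1),round(d["xy"][1]*384,1),round(d["conf"],2)) for d in cams.pinpoint(c,n)][:5])
s=robot.get_state(); print(s, robot.grip_depth)
E
```

```text
pics
side {'camera_matrix': [[352.0098, 0.0, 255.9479], [0.0, 352.0098, 191.0167], [0.0, 0.0, 1.0]], 'dist_coeffs': [-0.0521, 0.0, 0.0, 0.0, 0.0], 'R': [[-0.9818, -0.1898, 0.0035], [-0.138, 0.7013, -0.6993], [0.1303, -0.6871, -0.7148]], 't': [0.5654, 0.1888, 0.8677]}
tongs_head [(306.7, 225.4, 0.81)]
tongs [(299.2, 258.8, 0.96)]
tongs_crown [(305.1, 231.0, 0.7)]
pot [(300.8, 264.0, 0.66)]
jar [(284.7, 340.6, 0.64)]
bowl [(313.3, 197.8, 0.75), (350.9, 325.1, 0.57)]
rail [(239.0, 191.3, 0.61)]
warmer [(244.3, 248.1, 0.74)]
hood_edge [(229.1, 168.4, 0.98), (280.3, 138.5, 0.5)]
switch_press [(280.0, 138.1, 0.65)]
tarts [(206.7, 241.6, 0.95)]
top {'camera_matrix': [[375.3666, 0.0, 259.0235], [0.0, 375.3666, 187.7048], [0.0, 0.0, 1.0]], 'dist_coeffs': [-0.0788, 0.0, 0.0, 0.0, 0.0], 'R': [[-0.0228, -0.9997, -0.0016], [-0.9973, 0.0229, -0.07], [0.07, -0.0, -0.9975]], 't': [0.0342, 0.5968, 1.2045]}
tongs_head [(244.2, 239.2, 0.47)]
tongs [(245.8, 234.5, 0.52)]
tongs_crown [(243.6, 235.4, 0.62), (243.1, 230.0, 0.24)]
pot [(243.6, 230.2, 0.88)]
jar [(182.4, 231.0, 0.78)]
bowl [(274.6, 110.9, 0.
[... 241 characters left out ...]
 0.75)]
{'t': 1.2, 'q': array([ 1.10350794,  0.41740118, -0.01028308,  1.61362066,  0.00467374,
        1.11066352, -0.05303558]), 'qvel': array([ 2.03592068e-04,  2.33373098e-04, -1.20070978e-03,  1.06512834e-03,
       -6.83900422e-04,  1.15055869e-03,  3.32383366e-05]), 'tau': array([ 1.19976063e-03, -8.64209390e+01,  6.78910632e-01, -4.35205042e+01,
        1.93282566e-02,  2.09288133e-03,  7.88045827e-05]), 'position': array([ 0.25814182, -0.56917884,  0.23125072]), 'eef_rot': array([ 0.89017223,  1.38111171, -0.89014312]), 'wrist_force': array([-0.58580345, -0.49647099,  0.5889811 ]), 'wrist_torque': array([-0.02406727,  0.0312877 , -0.01655157]), 'opening': 0.9962579394599856} -0.0187
```

View pics.

View pics/side0.png

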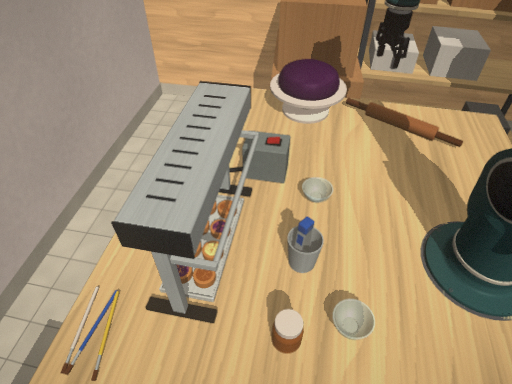

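View pics/top0.png

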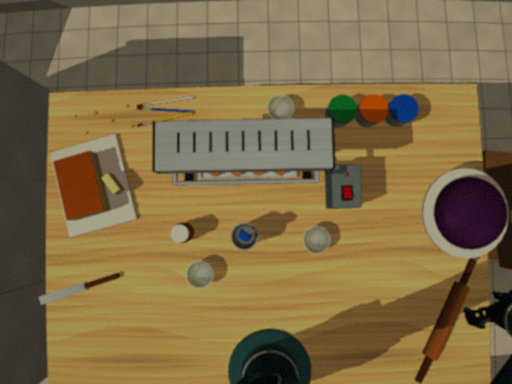

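```bash
cat > h.py <<'E'
import numpy as np, cv2
from scipy.optimize import least_squares
from scipy.spatial.transform import Rotation as Rn
from rig import robot, cams
K={c:cams.calibration(c) for c in ("side","top")}
def proj(c,X):
    k=K[c]; R=np.array(k["R"]); 
    return cv2.projectPoints(np.atleast_2d(np.float64(X)),cv2.Rodrigues(R)[0],np.float64(k["t"]),np.array(k["camera_matrix"]),np.array(k["dist_coeffs"]))[0].reshape(-1,2)
def onplane(c,px,z):
    k=K[c]; R=np.array(k["R"]); t=np.array(k["t"])
    u=cv2.undistortPoints(np.float64([[px]]),np.array(k["camera_matrix"]),np.array(k["dist_coeffs"])).ravel()
    d=R.T@np.r_[u,1]; o=-R.T@t; return o+d*(z-o[2])/d[2]
def tri(ps,pt):
    r=least_squares(lambda X:np.r_[proj("side",X)[0]-ps,proj("top",X)[0]-pt],onplane("top",pt,0.1))
    return r.x, np.sqrt(np.mean(r.fun**2))
E
python3 - <<'E'
from h import *
P={"head":((306.7,225.4),(244.2,239.2)),"crown":((305.1,231),(243.6,235.4)),"tongs":((299.2,258.8),(245.8,234.5)),"rail":((239,191.3),(248.3,184.5)),"hood":((229.1,168.4),(247.2,168.1)),"sw":((280,138.1),(348.2,198.6)),"tarts":((206.7,241.6),(249.3,161)),"warmer":((244.3,248.1),(249.3,187.2)),"pot":((300.8,264),(243.6,230.2))}
for n,(a,b) in P.items(): print(n,tri(a,b))
print("switch top",onplane("top",(348.2,198.6),.132))
for z,p in ((0,(312.7,235.9)),(0,(274.6,110.9)),(0,(182.4,231)),(0,(197.9,271.4))): print(onplane("top",p,z))
print(onplane("side",(313.3,197.8),0),onplane("side",(350.9,325.1),0))
E
```

```text
head (array([0.44524187, 0.06750378, 0.14037014]), np.float64(1.3027340273572312))
crown (array([0.44985429, 0.06967125, 0.12228197]), np.float64(0.12035262267655493))
tongs (array([0.45032148, 0.06760154, 0.00693593]), np.float64(0.897679897113156))
rail (array([0.60049153, 0.05121962, 0.20143134]), np.float64(1.40992538503053))
hood (array([0.6272966, 0.0494418, 0.263028 ]), np.float64(1.3382784971256114))
sw (array([ 0.55197745, -0.24314885,  0.1345632 ]), np.float64(0.24104967683780748))
tarts (array([ 0.69490356,  0.05223495, -0.00603778]), np.float64(0.9735901208379659))
warmer (array([ 0.5986181 ,  0.05256331, -0.00776372]), np.float64(0.6173017290670654))
pot (array([ 0.45156973,  0.07457677, -0.00528964]), np.float64(1.4763608849321976))
switch top [ 0.55104486 -0.24384022  0.132     ]
[ 0.43542878 -0.15284291  0.        ]
[ 0.85786465 -0.0379949   0.        ]
[0.4610929  0.27736207 0.        ]
[0.32752701 0.22792064 0.        ]
[ 4.34588135e-01 -1.55265495e-01  1.11022302e-16] [0.3225456  0.21358172 0.        ]
```

The top picture shows the tongs' blue head at about (245,236), the hood's front edge on row ~170 and the rocker at (347,192). There are three bowl look-alikes, at (281,106), (317,237) and (200,273). The one at (317,237), world y −0.15, is farthest to the robot's right, so it's the one meant. It only has to stay put. Next I'll confirm it and get the yaws from an enlarged crop.

Run:
```python
import cv2,numpy as np
t=cv2.imread("pics/top0.png"); s=cv2.imread("pics/side0.png")
a=cv2.resize(t[160:260,150:370],(792,360),interpolation=cv2.INTER_CUBIC)
b=cv2.resize(t[218:256,225:265],(252,240),interpolation=cv2.INTER_CUBIC)
c=cv2.resize(s[205:275,280:330],(172,240),interpolation=cv2.INTER_CUBIC)
d=cv2.resize(s[125:205,225:295],(210,240),interpolation=cv2.INTER_CUBIC)
im=np.zeros((600,792,3),np.uint8); im[:360]=a; im[360:,:252]=b; im[360:,260:432]=c; im[360:,440:650]=d
cv2.imwrite("pics/crop1.png",im)
# blue blob in top / side
for n,I in(("top",t),("side",s)):
    h=cv2.cvtColor(I,cv2.COLOR_BGR2HSV); m=cv2.inRange(h,(105,120,50),(130,255,255))
    if n=="top": m[:215]=0;m[260:]=0
    else: m[:200]=0;m[280:]=0
    m[:,:220]=0;m[:,330:]=0
    p=cv2.findNonZero(m); print(n,len(p),cv2.minAreaRect(p),p.reshape(-1,2).mean(0))
    r=cv2.inRange(h,(0,150,120),(8,255,255)); 
    q=np.argwhere(r)[:,::-1]; q=q[(abs(q[:,0]-(347 if n=="top" else 273))<15)&(abs(q[:,1]-(192 if n=="top" else 142))<15)]
    print("red",len(q),cv2.minAreaRect(q.astype(np.float32)))
```

```text
top 86 ((243.6000213623047, 235.80003356933594), (10.733125686645508, 8.049844741821289), 26.56505012512207) [243.62790698 235.86046512]
red 68 ((347.5, 192.5), (9.0, 7.0), 90.0)
side 138 ((302.4010009765625, 228.99008178710938), (11.525348663330078, 25.631662368774414), 32.2756462097168) [305.20289855 225.78985507]
red 74 ((273.0, 140.0), (6.0, 12.0), 90.0)
```

View pics/crop1.png

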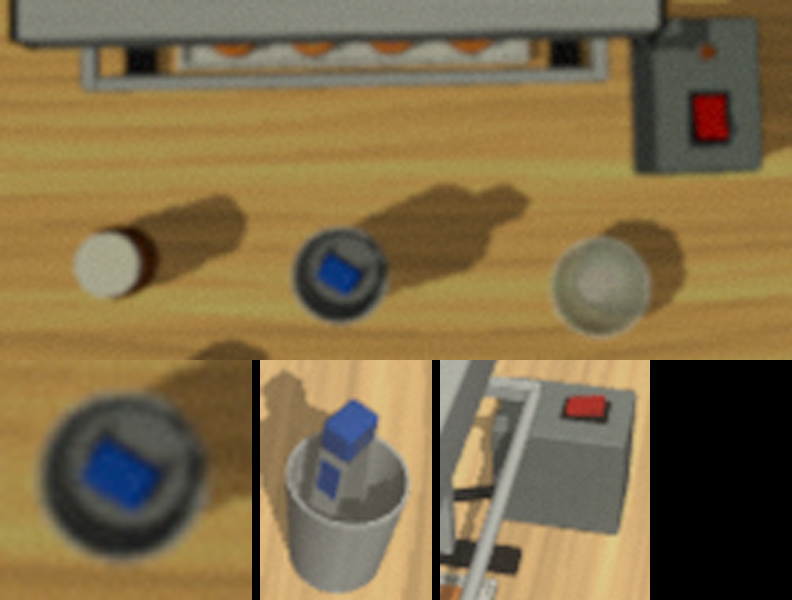

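Run:
```python
from h import *
from scipy.optimize import minimize
t=cv2.imread("pics/top0.png"); s=cv2.imread("pics/side0.png")
L,Rr=onplane("top",(175,183.3),.215),onplane("top",(317.5,180.6),.215); print("rail ends",L,Rr,(L+Rr)/2)
print("hood edge ends",onplane("top",(150+15/3.6,160+43/3.6),.275),onplane("top",(150+663/3.6,160+34/3.6),.275))
print("rocker ctr top",onplane("top",(347.5,192.6),.127),"side",onplane("side",(273,140.5),.127))
print("box near edge top",onplane("top",(150+635/3.6,160+172/3.6),.12),onplane("top",(150+760/3.6,160+170/3.6),.12))
print("pot rim ctr",onplane("top",(150+341/3.6,160+276/3.6),.095))
M={}
for n,I,seed in(("top",t,(244,236)),("side",s,(306,222))):
    h=cv2.cvtColor(I,cv2.COLOR_BGR2HSV); m=cv2.inRange(h,(105,100,40),(130,255,255))
    _,lab=cv2.connectedComponents(m,connectivity=4); k=lab==lab[seed[1],seed[0]]
    M[n]=k; ys,xs=np.nonzero(k); print(n,k.sum(),xs.min(),xs.max(),ys.min(),ys.max())
def rend(c,p):
    x,y,z,yaw=p[:4]; B=np.array([[i*.016,j*.012,k*.013] for i in(-1,1) for j in(-1,1) for k in(-1,1)])
    X=Rn.from_euler("z",yaw).apply(B)+[x,y,z]
    h=cv2.convexHull(np.float32(proj(c,X))).reshape(-1,2)
    S=8; o=np.array([220,200]); im=np.zeros((80*S,120*S),np.uint8)
    cv2.fillPoly(im,[np.int32(np.round((h-o+.5)*S))],255)
    return cv2.resize(im,(120,80),interpolation=cv2.INTER_AREA)/255.
def cost(p): return sum(np.abs(rend(c,p)-M[c][200:280,220:340]).sum() for c in M)
best=[]
for yw in np.radians(range(-90,90,15)):
    r=minimize(cost,[.447,.068,.14,yw],method="Nelder-Mead",options=dict(initial_simplex=np.array([[.447,.068,.14,yw]]*5)+np.vstack([np.zeros(4),np.diag([.006,.006,.006,.2])])))
    best.append((round(r.fun,1),np.round(r.x,4).tolist(),round(np.degrees(r.x[3]),1)))
best.sort(key=lambda b:b[0])
for b in best[:5]: print(b)
print(Rn.from_rotvec(robot.get_state()["eef_rot"]).as_matrix().round(3))
```

```text
rail ends [0.60128518 0.25220065 0.215     ] [ 0.59969992 -0.14089808  0.215     ] [0.60049255 0.05565128 0.215     ]
hood edge ends [0.62709813 0.29341247 0.275     ] [ 0.62271783 -0.17603477  0.275     ]
rocker ctr top [ 0.56921492 -0.24361382  0.127     ] side [ 0.57219426 -0.23783923  0.127     ]
box near edge top [ 0.52554251 -0.17982531  0.12      ] [ 0.52460838 -0.28487657  0.12      ]
pot rim ctr [0.44385436 0.06751077 0.095     ]
top 92 238 250 230 241
side 158 299 313 217 233
(np.float64(100.1), [0.4504, 0.0682, 0.1436, 1.2368], np.float64(70.9))
(np.float64(100.1), [0.4504, 0.068, 0.143, 1.2542], np.float64(71.9))
(np.float64(100.3), [0.4507, 0.0675, 0.1424, 1.2697], np.float64(72.7))
(np.float64(100.4), [0.4508, 0.0683, 0.1434, -1.8765], np.float64(-107.5))
(np.float64(100.4), [0.4506, 0.068, 0.143, -1.8445], np.float64(-105.7))
[[-0.     0.911  0.413]
 [ 0.     0.413 -0.911]
 [-1.    -0.    -0.   ]]
```

```bash
cat > fit.py <<'E'
from h import *
from scipy.optimize import minimize
def masks(t,s):
    M={}
    for n,I in(("top",t),("side",s)):
        b,g,r=[I[...,i].astype(float) for i in range(3)]
        M[n]=np.clip((b-np.maximum(g,r)-15)/35.,0,1)
    M["top"][:215]=0; M["side"][232:,:305]=0; M["side"][:210]=0
    return {k:v[200:280,220:340] for k,v in M.items()}
def rend(c,p):
    x,y,z,yaw,tx,ty=p; B=np.array([[i*.016,j*.012,k*.013] for i in(-1,1) for j in(-1,1) for k in(-1,1)])
    X=(Rn.from_rotvec([tx,ty,0])*Rn.from_euler("z",yaw)).apply(B)+[x,y,z]
    h=cv2.convexHull(np.float32(proj(c,X))).reshape(-1,2)
    S=8; im=np.zeros((80*S,120*S),np.uint8)
    cv2.fillPoly(im,[np.int32(np.round((h-[220,200]+.5)*S))],255)
    return cv2.GaussianBlur(cv2.resize(im,(120,80),interpolation=cv2.INTER_AREA)/255.,(0,0),.6)
E
python3 - <<'E'
from fit import *
M=masks(cv2.imread("pics/top0.png"),cv2.imread("pics/side0.png"))
def cost(p): return sum(((rend(c,p)-M[c])**2).sum() for c in M)+ 20*(p[4]**2+p[5]**2)
print({k:v.sum() for k,v in M.items()})
best=[]
for yw in np.radians(range(-90,90,20)):
  for til in ((0,0),(.15,0),(-.15,0),(0,.15),(0,-.15)):
    x0=np.array([.449,.068,.142,yw,*til])
    r=minimize(cost,x0,method="Nelder-Mead",options=dict(maxiter=400,initial_simplex=np.vstack([x0]+[x0+d for d in np.diag([.006,.006,.006,.2,.1,.1])])))
    best.append((round(r.fun,2),np.round(r.x,3).tolist(),round(np.degrees(r.x[3])%180,1)))
best.sort(key=lambda b:b[0])
for b in best[:8]: print(b)
np.set_printoptions(linewidth=200)
p=best[0][1]
print(M["side"][15:36,77:97].round(1)); print(rend("side",p)[15:36,77:97].round(1)); print(M["top"][27:45,14:34].round(1))
E
```

```text
{'top': np.float64(80.17142857142858), 'side': np.float64(144.4)}
(np.float64(64.63), [0.451, 0.067, 0.144, 1.14, -0.683, 0.051], np.float64(65.3))
(np.float64(65.14), [0.452, 0.068, 0.142, 1.18, -0.56, 0.033], np.float64(67.6))
(np.float64(65.2), [0.451, 0.068, 0.142, 1.197, -0.584, 0.025], np.float64(68.6))
(np.float64(66.11), [0.451, 0.068, 0.141, 1.252, -0.034, -0.158], np.float64(71.7))
(np.float64(66.22), [0.451, 0.068, 0.142, 1.263, -0.025, -0.151], np.float64(72.4))
(np.float64(66.85), [0.451, 0.068, 0.141, 1.233, -0.029, -0.134], np.float64(70.6))
(np.float64(66.91), [0.451, 0.068, 0.143, 1.268, -0.022, -0.081], np.float64(72.7))
(np.float64(67.04), [0.451, 0.068, 0.144, -1.842, 0.019, -0.062], np.float64(74.5))
[[0.  0.  0.  0.  0.  0.  0.  0.  0.  0.  0.  0.  0.  0.  0.  0.  0.  0.  0.  0. ]
 [0.  0.  0.  0.  0.  0.  0.  0.  0.  0.  0.  0.  0.  0.  0.  0.  0.  0.  0.  0. ]
 [0.  0.  0.  0.  0.  0.  0.  0.  0.  1.  1.  0.3 0.  0.  0.  0.  0.  0.  0.  0. ]
 [0.  0.  0.  0.  0.  0.  0.  0.  0.9 1.  1.  1.  1.  0.  0.  0.  0.  0.  0.  0. ]
 [0.  0.  0.  0.  0.  0.  0.  1.  1. 
[... 3913 characters left out ...]
.  1.  1.  1.  0.9 0.1 0.  0.  0. ]
 [0.  0.  0.  0.  0.3 0.9 1.  1.  1.  1.  1.  1.  1.  1.  1.  0.7 0.  0.  0.  0. ]
 [0.  0.  0.  0.  0.  0.2 0.8 1.  1.  1.  1.  1.  1.  1.  1.  0.2 0.  0.  0.  0. ]
 [0.  0.  0.  0.  0.  0.  0.  0.5 0.9 1.  1.  1.  1.  1.  0.5 0.  0.  0.  0.  0. ]
 [0.  0.  0.  0.  0.  0.  0.  0.  0.  0.6 1.  1.  1.  0.7 0.  0.  0.  0.  0.  0. ]
 [0.  0.  0.  0.  0.  0.  0.  0.  0.  0.  0.3 0.7 0.6 0.  0.  0.  0.  0.  0.  0. ]
 [0.  0.  0.  0.  0.  0.  0.  0.  0.  0.  0.  0.  0.  0.  0.  0.  0.  0.  0.  0. ]
 [0.  0.  0.  0.  0.  0.  0.  0.  0.  0.  0.  0.  0.  0.  0.  0.  0.  0.  0.  0. ]
 [0.  0.  0.  0.  0.  0.  0.  0.  0.  0.  0.  0.  0.  0.  0.  0.  0.  0.  0.  0. ]]
```

Run:
```python
from fit import *
M=masks(cv2.imread("pics/top0.png"),cv2.imread("pics/side0.png"))
for c in M:
  for z in (.141,.146):
    best=[]
    for yw in np.radians(range(0,180,20)):
      x0=np.array([.449,.068,yw])
      f=lambda p:((rend(c,[p[0],p[1],z,p[2],0,0])-M[c])**2).sum()
      r=minimize(f,x0,method="Nelder-Mead",options=dict(initial_simplex=np.vstack([x0]+[x0+d for d in np.diag([.006,.006,.2])])))
      best.append((round(r.fun,2),np.round(r.x,4).tolist(),round(np.degrees(r.x[2])%180,1)))
    best.sort(key=lambda b:b[0]); print(c,z,best[:3])
```

```text
top 0.141 [(np.float64(6.85), [0.4494, 0.0691, 1.0135], np.float64(58.1)), (np.float64(6.92), [0.4495, 0.0694, 0.9949], np.float64(57.0)), (np.float64(6.94), [0.4495, 0.069, 0.9915], np.float64(56.8))]
top 0.146 [(np.float64(7.11), [0.4496, 0.0687, 1.0206], np.float64(58.5)), (np.float64(7.38), [0.4493, 0.069, 4.1202], np.float64(56.1)), (np.float64(7.53), [0.4494, 0.0689, 1.0638], np.float64(61.0))]
side 0.141 [(np.float64(53.92), [0.4512, 0.0654, 1.3383], np.float64(76.7)), (np.float64(54.49), [0.4511, 0.0657, 1.3658], np.float64(78.3)), (np.float64(54.62), [0.4515, 0.0662, 1.3571], np.float64(77.8))]
side 0.146 [(np.float64(56.74), [0.4513, 0.0698, 1.3291], np.float64(76.2)), (np.float64(56.89), [0.4513, 0.0689, 1.3431], np.float64(77.0)), (np.float64(57.0), [0.4516, 0.0701, 1.3648], np.float64(78.2))]
```

{"api": "send_rows", "payload": {
  "plan": [0, 0, 3.37, -1.456, 0, 0, 0, 0, 0, 3.37, -1.456, 0, 0, 0, 0, 0, 3.37, -1.456, 0, 0, 0, 0, 0, 3.37, -1.456, 0, 0, 0, 0, 0, 3.37, -1.456, 0, 0, 0, 0, 0, 3.37, -1.456, 0, 0, 0, 0, 0, 3.37, -1.456, 0, 0, 0, 0, 0, 3.37, -1.456, 0, 0, 0, 0, 0, 3.37, -1.456, 0, 0, 0, 0, 0, 3.37, -1.456, 0, 0, 0, 0, 0, 3.37, -1.456, 0, 0, 0, 0, 0, 3.37, -1.456, 0, 0, 0],
  "force": 60
}}

```text
t: 2.2
position: [0.5553, -0.2415, 0.2314]
eef_rot: [0.89, 1.381, -0.89]
wrist_force: [0.3, -0.1, 0.3]
opening: -0.005
```

{"api": "send_rows", "payload": {
  "plan": [0, 2, 0, 0, 0, 0, 0, 0, 2, 0, 0, 0, 0, 0, 0, 2, 0, 0, 0, 0, 0, 0, 1.5, 0, 0, 0, 0, 0, 0, 0, 0, 0, 0, 0, 0, 0, 0, 0, 0, 0, 0, 0]
}}

```text
t: 2.7
position: [0.5541, -0.2429, 0.1561]
eef_rot: [0.89, 1.382, -0.89]
wrist_force: [-0.3, 1.1, 0.9]
opening: -0.002
```

Run:
```python
from h import *
s=robot.get_state();print(s["t"],s["position"],s["wrist_force"])
t=cams.read_camera("top");d=cams.read_camera("side")
im=np.hstack([cv2.resize(t[150:230,310:390],(400,400)),cv2.resize(d[90:190,230:330],(400,400))])
cv2.imwrite("pics/sw.png",im); print(proj("top",s["position"]),proj("side",s["position"]))
```

```text
2.7 [ 0.55409464 -0.24293758  0.15613645] [-0.29102946  1.11552477  0.88894517]
[[349.79619421 197.21936897]] [[279.98009771 131.95264289]]
```

View pics/sw.png

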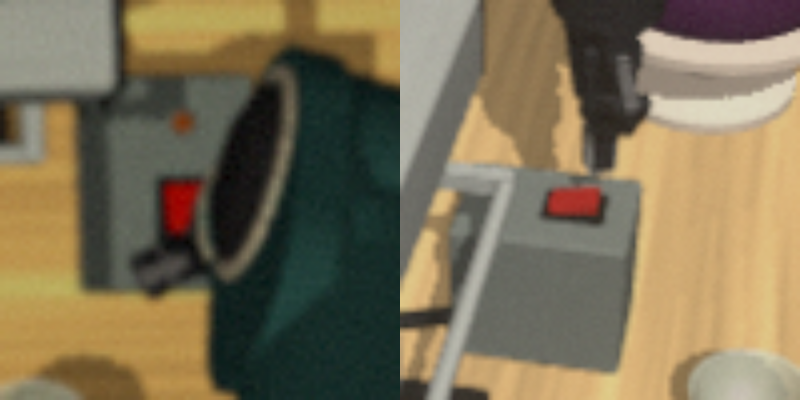

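The side view shows the shut fingertips at (280,132), matching the projection, right above the robot-side half of the rocker (273,141). Pressing down.

{"api": "send_rows", "payload": {
  "plan": [0, 1.0, 0, 0, 0, 0, 0, 0, 0.8, 0, 0, 0, 0, 0, 0, 0.3, 0, 0, 0, 0, 0, 0, 0.2, 0, 0, 0, 0, 0, 0, 0.2, 0, 0, 0, 0, 0, 0, 0.1, 0, 0, 0, 0, 0, 0, 0, 0, 0, 0, 0, 0]
}}

```text
t: 3.38
position: [0.5543, -0.243, 0.1301]
eef_rot: [0.89, 1.381, -0.89]
wrist_force: [0.2, 0.7, 0.2]
opening: 0.003
```

{"api": "send_rows", "payload": {
  "plan": [0, 0.1, 0, 0, 0, 0, 0, 0, 0.1, 0, 0, 0, 0, 0, 0, 0.1, 0, 0, 0, 0, 0, 0, 0, 0, 0, 0, 0, 0]
}}

```text
t: 3.72
position: [0.5547, -0.2432, 0.1282]
eef_rot: [0.89, 1.38, -0.89]
wrist_force: [-3.9, 1.7, 12.9]
opening: 0.002
```

{"api": "send_rows", "payload": {
  "plan": [0, 0.1, 0, 0, 0, 0, 0, 0, 0.1, 0, 0, 0, 0, 0, 0, 0, 0, 0, 0, 0, 0]
}}

```text
t: 3.97
position: [0.5549, -0.2433, 0.1276]
eef_rot: [0.89, 1.379, -0.89]
wrist_force: [-13.7, 4.6, 35.1]
opening: -0.004
```

{"api": "send_rows", "payload": {
  "plan": [0, -2, 0, 0, 0, 0, 0, 0, -4, 0, 0, 0, 0, 0, 0, -4, 0, 0, 0, 0, 0, 0, -2, 0, 0, 0, 0, 0, 0, 0, 0, 0, 0, 0, 0]
}}

```text
t: 4.38
position: [0.5561, -0.2436, 0.2506]
eef_rot: [0.89, 1.374, -0.888]
wrist_force: [-0.8, -0.8, -0.3]
opening: -0.001
```

Run:
```python
from h import *
s=robot.get_state();print(s["t"],s["position"],s["wrist_force"])
d=cams.read_camera("side");o=cv2.imread("pics/side0.png")
cv2.imwrite("pics/sw2.png",np.hstack([cv2.resize(x[120:165,245:300],(396,324),interpolation=cv2.INTER_CUBIC) for x in(o,d)]))
```

```text
4.3833 [ 0.55614316 -0.24364418  0.25055997] [-0.78300067 -0.81183803 -0.28208379]
```

View pics/sw2.png

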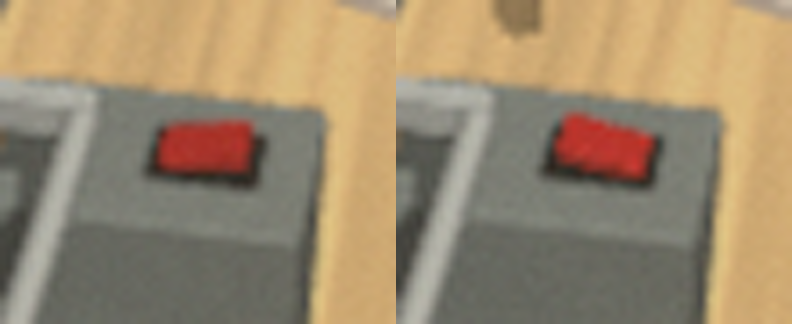

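The red rocker has flipped, and its robot-side half is now down, so it's on. Now to above the tongs.

{"api": "send_rows", "payload": {
  "plan": [0, 0, 0.34, -3.27, 0, 0, 0, 0, 0, 0.34, -3.27, 0, 0, 0, 0, 0, 0.34, -3.27, 0, 0, 0, 0, 0, 0.34, -3.27, 0, 0, 0, 0, 0, 0.34, -3.27, 0, 0, 0, 5, 0, 0.34, -3.27, 0, 0, 0, 5, 0, 0.34, -3.27, 0, 0, 0, 5, 0, 0.34, -3.27, 0, 0, 0, 5, 0, 0.34, -3.27, 0, 0, 0, 5, 0, 0.34, -3.27, 0, 0, 0]
}}

```text
t: 5.27
position: [0.449, 0.0701, 0.2445]
eef_rot: [0.89, 1.382, -0.891]
wrist_force: [0.8, 0.7, 0.3]
opening: 0.585
```

{"api": "send_rows", "payload": {
  "plan": [5, 0, 0, 0, -6.92, 0, 0, 5, 0, 0, 0, -6.92, 0, 0, 5, 0, 0, 0, -6.92, 0, 0, 5, 0, 0, 0, -6.92, 0, 0, 5, 0, 0, 0, -6.92, 0, 0, 5, 3, 0, 0, 0, 0, 0, 5, 3, 0, 0, 0, 0, 0, 5, 0, 0, 0, 0, 0, 0, 5, 0, 0, 0, 0, 0, 0]
}}

```text
t: 6.02
position: [0.4492, 0.0688, 0.1845]
eef_rot: [0.424, 1.532, -0.425]
wrist_force: [0.8, -0.0, 0.3]
opening: 0.587
```

Run:
```python
from h import *
s=robot.get_state();print(s["t"],s["position"],s["wrist_force"],s["opening"]); print(Rn.from_rotvec(s["eef_rot"]).as_matrix().round(3))
d=cams.read_camera("side");t=cams.read_camera("top")
cv2.imwrite("pics/g1.png",np.hstack([cv2.resize(x,(396,480),interpolation=cv2.INTER_CUBIC) for x in(d[180:280,265:348],t[190:275,210:280])]))
for n in("tongs_head","tongs_crown","tongs"): print(n,[(round(q["xy"][0]*512,1),round(q["xy"][1]*384,1),round(q["conf"],2)) for q in cams.pinpoint("side",n)][:3])
print("tcp",proj("side",s["position"]),"expected crown",proj("side",[.450,.0685,.127]),"head",proj("side",[.45,.0685,.14]))
```

```text
6.0167 [0.44922363 0.06880236 0.18449088] [ 0.75979333 -0.04483099  0.32012163] 0.5871236211138691
[[-0.004  0.515  0.857]
 [ 0.     0.857 -0.515]
 [-1.    -0.002 -0.003]]
tongs_head [(304.8, 225.7, 0.67)]
tongs_crown [(303.8, 228.6, 0.91)]
tongs [(300.1, 257.1, 0.71)]
tcp [[308.63238871 212.66314886]] expected crown [[305.44886155 229.2973795 ]] head [[306.06383162 225.6566818 ]]
```

View pics/g1.png

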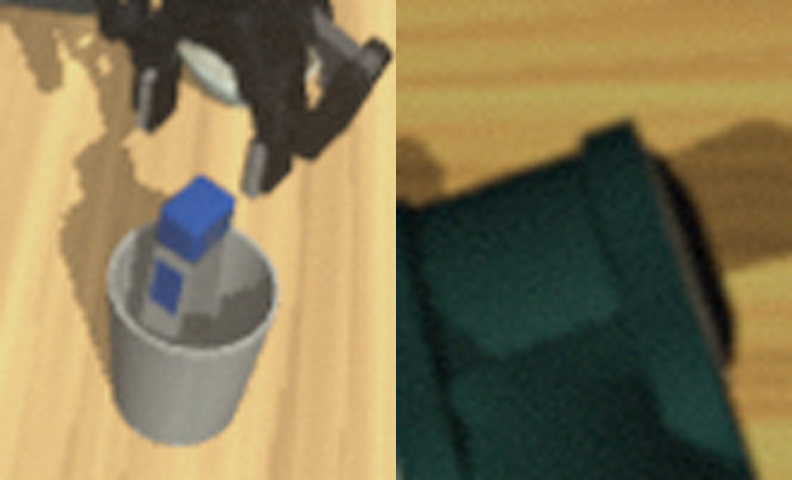

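The side view shows the open fingers straddling the head at (307,222), on either side of it in y, with the jaw direction parallel to the head's short edge to within about 5°. Lowering and gripping.

{"api": "send_rows", "payload": {
  "plan": [5, 1.5, 0, 0, 0, 0, 0, 5, 1.5, 0, 0, 0, 0, 0, 5, 1.5, 0, 0, 0, 0, 0, 5, 1.1, 0, 0, 0, 0, 0, 5, 0, 0, 0, 0, 0, 0, 5, 0, 0, 0, 0, 0, 0]
}}

```text
t: 6.77
position: [0.4503, 0.0689, 0.1296]
eef_rot: [0.424, 1.529, -0.424]
wrist_force: [0.5, -0.0, 0.2]
opening: 0.585
```

{"api": "send_rows", "payload": {
  "plan": [1.5, 0, 0, 0, 0, 0, 0, 1.5, 0, 0, 0, 0, 0, 0, 1.5, 0, 0, 0, 0, 0, 0, 1.5, 0, 0, 0, 0, 0, 0, 1.5, 0, 0, 0, 0, 0, 0, 1.5, 0, 0, 0, 0, 0, 0],
  "force": 70
}}

```text
t: 7.27
position: [0.4508, 0.0689, 0.1302]
eef_rot: [0.424, 1.527, -0.424]
wrist_force: [-0.9, -0.5, 7.1]
opening: 0.27
```

Run:
```python
from h import *
s=robot.get_state();print(s["t"],s["position"],s["wrist_force"],s["opening"]); print(Rn.from_rotvec(s["eef_rot"]).as_matrix().round(3))
d=cams.read_camera("side")
cv2.imwrite("pics/g2.png",cv2.resize(d[180:280,265:348],(498,600),interpolation=cv2.INTER_CUBIC))
```

```text
7.2667 [0.4507521  0.06892056 0.13024679] [-0.93397185 -0.54513189  7.05978774] 0.26995296080744396
[[ 0.002  0.515  0.857]
 [ 0.     0.857 -0.515]
 [-1.     0.001  0.001]]
```

View pics/g2.png

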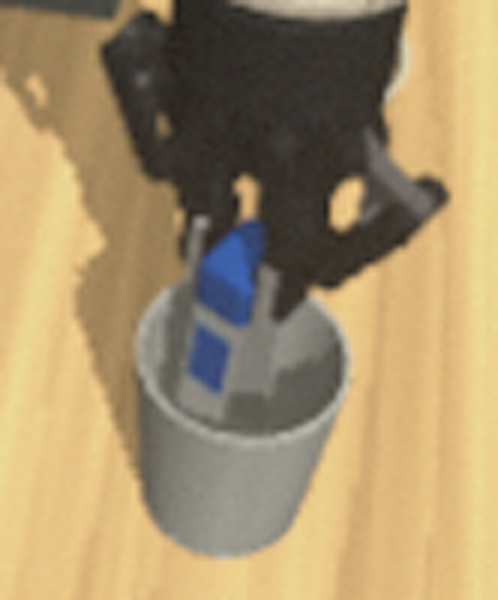

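Gripped: the opening is 0.27, about 23 mm. Next I'll lift straight up 21.6 cm.

{"api": "send_rows", "payload": {
  "plan": [1.5, -1, 0, 0, 0, 0, 0, 1.5, -2, 0, 0, 0, 0, 0, 1.5, -2.6, 0, 0, 0, 0, 0, 1.5, -3, 0, 0, 0, 0, 0, 1.5, -3, 0, 0, 0, 0, 0, 1.5, -3, 0, 0, 0, 0, 0, 1.5, -3, 0, 0, 0, 0, 0, 1.5, -2.5, 0, 0, 0, 0, 0, 1.5, -1.5, 0, 0, 0, 0, 0, 1.5, 0, 0, 0, 0, 0, 0]
}}

```text
t: 8.15
position: [0.4509, 0.0692, 0.3494]
eef_rot: [0.425, 1.524, -0.422]
wrist_force: [0.2, 0.3, -0.4]
opening: 0.269
```

{"api": "send_rows", "payload": {
  "plan": [1.5, 0, 0, 0, 5.9, 0, 0, 1.5, 0, 0, 0, 5.9, 0, 0, 1.5, 0, 0, 0, 5.9, 0, 0, 1.5, 0, 0, 0, 5.9, 0, 0, 1.5, 0, 0, 0, 5.9, 0, 0, 1.5, 0, 0, 0, 5.9, 0, 0, 1.5, 0, 0, 0, 5.9, 0, 0, 1.5, 0, 0, 0, 5.9, 0, 0, 1.5, 0, 0, 0, 5.9, 0, 0, 1.5, 0, 0, 0, 5.9, 0, 0]
}}

```text
t: 8.98
position: [0.4497, 0.0689, 0.3453]
eef_rot: [1.213, 1.207, -1.213]
wrist_force: [0.8, 0.2, -1.0]
opening: 0.265
```

{"api": "send_rows", "payload": {
  "plan": [1.5, 0, 0, 0, 0, 0, 5, 1.5, 0, 0, 0, 0, 0, 5, 1.5, 0, 0, 0, 0, 0, 5, 1.5, 0, 0, 0, 0, 0, 5, 1.5, 0, 0, 0, 0, 0, 5, 1.5, 0, 0, 0, 0, 0, 5, 1.5, 0, 0, 0, 0, 0, 5, 1.5, 0, 0, 0, 0, 0, 0, 1.5, 0, 0, 0, 0, 0, 0]
}}

```text
t: 9.73
position: [0.4493, 0.0687, 0.3453]
eef_rot: [1.437, 0.749, -0.75]
wrist_force: [0.1, 0.2, -0.3]
opening: 0.271
```

Run:
```python
from h import *
s=robot.get_state();print(s["t"],s["position"],s["wrist_force"],s["opening"],s["q"].round(2)); R=Rn.from_rotvec(s["eef_rot"]).as_matrix();print(R.round(3))
d=cams.read_camera("side");cams.read_camera("top")
cv2.imwrite("pics/l1.png",cv2.resize(d[100:300,190:390],(600,600),interpolation=cv2.INTER_CUBIC))
p=s["position"]
print("tips expected",proj("side",p+R[:,0]*.127),"tcp",proj("side",p))
for c in("side","top"):
 for n in("tongs_head","tongs_crown","tongs","pot"): print(c,n,[(round(q["xy"][0]*512,1),round(q["xy"][1]*384,1),round(q["conf"],2)) for q in cams.pinpoint(c,n)][:2])
```

```text
9.7333 [0.44932467 0.0687216  0.34532132] [ 0.07118899  0.22110342 -0.25541518] 0.27126030721813743 [ 0.21 -0.33 -0.43  2.25  0.    0.61 -1.81]
[[ 0.573  0.82  -0.   ]
 [-0.001  0.    -1.   ]
 [-0.82   0.573  0.001]]
tips expected [[275.93865237 189.1286195 ]] tcp [[318.41628006 154.05094478]]
side tongs_head [(321.9, 152.9, 0.71)]
side tongs_crown [(318.5, 160.0, 0.82), (277.8, 136.8, 0.3)]
side tongs [(316.5, 157.0, 0.73), (277.1, 186.6, 0.72)]
side pot [(299.6, 261.2, 0.82), (206.6, 242.4, 0.69)]
top tongs_head [(239.7, 247.2, 0.74)]
top tongs_crown [(242.1, 239.7, 0.96)]
top tongs [(248.9, 187.8, 0.73), (235.5, 211.5, 0.72)]
top pot [(241.3, 232.1, 0.79)]
```

View pics/l1.png

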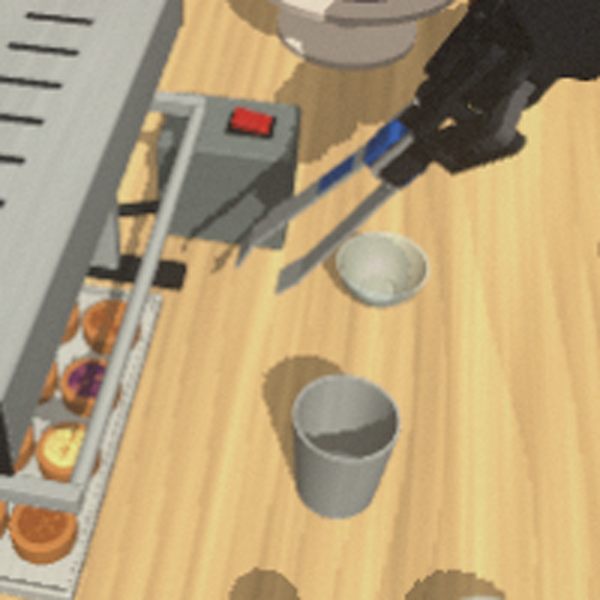

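Run:
```python
from h import *
print("crown",tri((318.5,160),(242.1,239.7)),"tips",tri((277,189.5),(235.5,211.5)))
s=robot.get_state();p=s["position"];R=Rn.from_rotvec(s["eef_rot"]).as_matrix();print(p,"pred tips",p+R[:,0]*.127)
for y in(.22,.15,.07,0,-.07,-.12): print(y,proj("side",[.600,y,.215]),proj("top",[.600,y,.215]))
def edge(I,c,y):  # scan profile across rail
    q=proj(c,[.600,y,.215])[0]; 
    P=np.float32([[q[0]+k*.25 if c=="side" else q[0], q[1] if c=="side" else q[1]+k*.25] for k in range(-48,49)])
    g=cv2.remap(cv2.cvtColor(I,cv2.COLOR_BGR2HSV)[...,1],P[:,0],P[:,1],cv2.INTER_LINEAR).ravel().astype(int)
    return g[::4]
d=cams.read_camera("side"); t=cv2.imread("pics/top0.png")
for y in(.17,.1,0,-.07): print("side",y,edge(d,"side",y)); print("top",y,edge(t,"top",y))
```

```text
crown (array([0.44838604, 0.0644677 , 0.32796118]), np.float64(0.5266912781965786)) tips (array([0.51880107, 0.08372563, 0.25585147]), np.float64(0.20879882133578528))
[0.45028375 0.0688202  0.34520075] pred tips [0.52306405 0.06883648 0.24112372]
0.22 [[220.52053985 251.24059192]] [[186.59100307 183.49274172]]
0.15 [[229.72808138 222.05475688]] [[211.88959046 182.90384998]]
0.07 [[238.83151811 193.23947241]] [[240.9245281  182.23326248]]
0 [[245.77295471 171.29442946]] [[266.37490163 181.65004882]]
-0.07 [[251.92032626 151.87911333]] [[291.80905706 181.07147676]]
-0.12 [[255.89447847 139.33718315]] [[309.93569561 180.66175492]]
side 0.17 [119  90  92  90  91 112 105  60  26  17  15  14  18  38  77  60  31  25
  27  44  91 109 110 110 111]
top 0.17 [ 20  34  32  31  35  30  32  50  91 101  51  24  29  69 125 149 152 152
 154 151 146 143 144 148 147]
side 0.1 [168 159 152 151 154 158 160 131  64  22  16  16  17  19  23  24  23  22
  30  65 101 112 111 111 111]
top 0.1 [ 38  52  52  40  31  29  34  52  92 105  60  23  27  67 119 148 152 151
 150 147 144 145 147 153 155]
side 0 [ 85  83  91  98 106 107 110 103  48  20  16  17  16  17  22  21  22  24
  22  20  18  18  17  21  20]
top 0 [ 29  28  29  32  33  32  30  47  88 104  60  29  27  56 112 145 153 153
 151 153 156 155 155 155 155]
side -0.07 [106 100  58  24  22  22  25  27  21  15  15  14  16  18  24  21  21  20
  20  16  18  19  21  21  22]
top -0.07 [ 33  26  36  35  29  28  30  40  71 103  63  28  26  42 106 142 152 150
 150 159 155 151 152 160 151]
```

{"api": "send_rows", "payload": {
  "plan": [1.5, 0.6, 0.83, 0, 0, 0, 0, 1.5, 0.6, 0.83, 0, 0, 0, 0, 1.5, 0.6, 0.83, 0, 0, 0, 0, 1.5, 0.6, 0.83, 0, 0, 0, 0, 1.5, 0.5, 0.83, 0, 0, 0, 0, 1.5, 0.5, 0.83, 0, 0, 0, 0, 1.5, 0, 0, 0, 0, 0, 0, 1.5, 0, 0, 0, 0, 0, 0]
}}

```text
t: 10.95
position: [0.5107, 0.0687, 0.3457]
eef_rot: [1.438, 0.749, -0.749]
wrist_force: [-0.2, 0.9, -1.1]
opening: 0.263
```

Run:
```python
from h import *
s=robot.get_state();print(s["t"],s["position"],s["wrist_force"],s["opening"]); R=Rn.from_rotvec(s["eef_rot"]).as_matrix();print(R.round(3))
d=cams.read_camera("side");t=cams.read_camera("top")
p=s["position"]
ax=[p+R[:,0]*k for k in (0,.127,.16)]
x0,y0,S=215,120,6; a=cv2.resize(d[y0:y0+100,x0:x0+90],(540,600),interpolation=cv2.INTER_CUBIC)
q=(proj("side",ax)-[x0,y0]+.5)*S
cv2.line(a,*[tuple(int(v) for v in k) for k in (q[0],q[2])],(0,255,0),1); cv2.circle(a,tuple(int(v) for v in q[1]),4,(0,0,255),1)
r=(proj("side",[[.602,.12,.215],[.602,0,.215]])-[x0,y0]+.5)*S; cv2.line(a,*[tuple(int(v) for v in k) for k in r],(255,0,255),1)
b=cv2.resize(t[165:245,215:258],(258,480),interpolation=cv2.INTER_CUBIC)
q=(proj("top",ax)-[215,165]+.5)*6
cv2.line(b,*[tuple(int(v) for v in k) for k in (q[0],q[2])],(0,255,0),1); cv2.circle(b,tuple(int(v) for v in q[1]),4,(0,0,255),1)
im=np.zeros((600,798,3),np.uint8); im[:,:540]=a; im[:480,540:]=b; cv2.imwrite("pics/a1.png",im)
```

```text
10.95 [0.51071287 0.0687278  0.34566946] [-0.22335974  0.9069023  -1.12946486] 0.26337921348726273
[[ 0.573  0.82  -0.   ]
 [ 0.    -0.    -1.   ]
 [-0.82   0.573 -0.   ]]
```

View pics/a1.png

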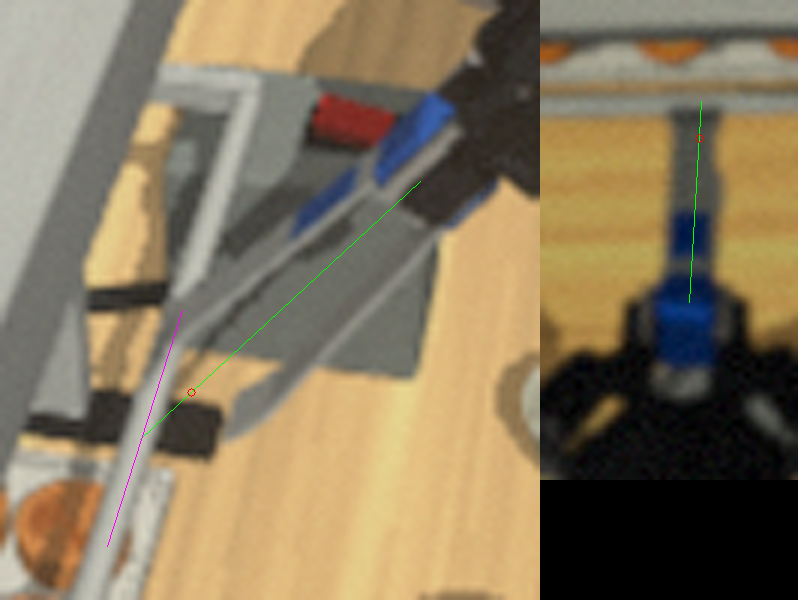

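The side view shows the midline passing between the two arms and hitting the bar at about (239,192). The tips are just short of it, and lateral error is under about 2 mm. Advancing along the tool axis, slowly near the end.

{"api": "send_rows", "payload": {
  "plan": [1.5, 1, 0, 0, 0, 0, 0, 1.5, 1, 0, 0, 0, 0, 0, 1.5, 1, 0, 0, 0, 0, 0, 1.5, 1, 0, 0, 0, 0, 0, 1.5, 1, 0, 0, 0, 0, 0, 1.5, 1, 0, 0, 0, 0, 0, 1.5, 0, 0, 0, 0, 0, 0, 1.5, 0, 0, 0, 0, 0, 0]
}}

```text
t: 11.72
position: [0.5447, 0.0688, 0.2962]
eef_rot: [1.438, 0.75, -0.749]
wrist_force: [0.4, 0.7, -0.6]
opening: 0.266
```

{"api": "send_rows", "payload": {
  "plan": [1.5, 1, 0, 0, 0, 0, 0, 1.5, 1, 0, 0, 0, 0, 0, 1.5, 1, 0, 0, 0, 0, 0, 1.5, 1, 0, 0, 0, 0, 0, 1.5, 0, 0, 0, 0, 0, 0, 1.5, 0, 0, 0, 0, 0, 0]
}}

```text
t: 12.22
position: [0.5676, 0.069, 0.2642]
eef_rot: [1.438, 0.749, -0.749]
wrist_force: [-0.6, 0.1, -0.4]
opening: 0.264
```

Run:
```python
from h import *
s=robot.get_state();print(s["t"],s["position"],s["wrist_force"],s["wrist_torque"],s["opening"],s["q"].round(2)); R=Rn.from_rotvec(s["eef_rot"]).as_matrix()
d=cams.read_camera("side");p=s["position"]
rel=np.array([.602,p[1],.215])-p; print("to rail along/perp",rel@R[:,0],rel@R[:,1])
x0,y0=205,120; a=cv2.resize(d[y0:y0+100,x0:x0+110],(660,600),interpolation=cv2.INTER_CUBIC)
cv2.imwrite("pics/a2.png",a)
```

```text
12.2167 [0.5675653  0.06896073 0.26420859] [-0.62278367  0.08668693 -0.44541631] [-0.01915601  0.70568139  0.02781037] 0.2637189791848976 [ 0.3   0.05 -0.56  2.15  0.46  0.39 -2.2 ]
to rail along/perp 0.060060252534248404 8.708828392633858e-06
```

View pics/a2.png

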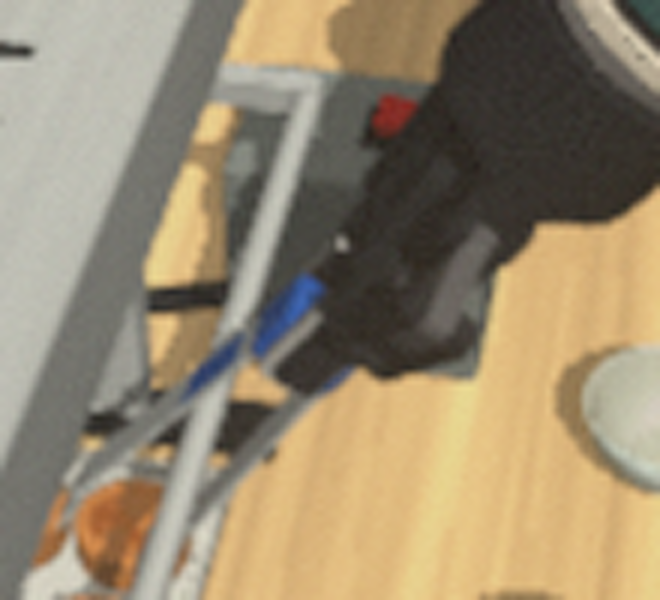

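The bar is now between the arms with no contact force. Advancing until the crown touches.

{"api": "send_rows", "payload": {
  "plan": [1.5, 1, 0, 0, 0, 0, 0, 1.5, 1, 0, 0, 0, 0, 0, 1.5, 1, 0, 0, 0, 0, 0, 1.5, 0.7, 0, 0, 0, 0, 0, 1.5, 0, 0, 0, 0, 0, 0, 1.5, 0, 0, 0, 0, 0, 0]
}}

```text
t: 12.77
position: [0.5889, 0.0689, 0.2344]
eef_rot: [1.438, 0.748, -0.748]
wrist_force: [-0.1, -0.3, -0.6]
opening: 0.265
```

{"api": "send_rows", "payload": {
  "plan": [1.5, 0.3, 0, 0, 0, 0, 0, 1.5, 0.3, 0, 0, 0, 0, 0, 1.5, 0.2, 0, 0, 0, 0, 0, 1.5, 0, 0, 0, 0, 0, 0, 1.5, 0, 0, 0, 0, 0, 0]
}}

```text
t: 13.18
position: [0.5936, 0.0689, 0.2272]
eef_rot: [1.438, 0.749, -0.749]
wrist_force: [0.4, 0.3, -0.2]
opening: 0.269
```

{"api": "send_rows", "payload": {
  "plan": [1.5, 0.2, 0, 0, 0, 0, 0, 1.5, 0.2, 0, 0, 0, 0, 0, 1.5, 0, 0, 0, 0, 0, 0]
}}

```text
t: 13.43
position: [0.596, 0.0687, 0.2236]
eef_rot: [1.438, 0.749, -0.749]
wrist_force: [0.1, 0.2, -0.8]
opening: 0.271
```

{"api": "send_rows", "payload": {
  "plan": [1.5, 0.2, 0, 0, 0, 0, 0, 1.5, 0, 0, 0, 0, 0, 0, 1.5, 0, 0, 0, 0, 0, 0]
}}

```text
t: 13.68
position: [0.5971, 0.0689, 0.2225]
eef_rot: [1.438, 0.748, -0.748]
wrist_force: [-7.1, -0.6, 6.3]
opening: 0.266
```

Contact came with the crown on the bar, about 9 N along the axis and 8.8 mm from the rail axis as predicted. Releasing, then backing straight out.

{"api": "send_rows", "payload": {
  "plan": [6, 0, 0, 0, 0, 0, 0, 6, 0, 0, 0, 0, 0, 0, 6, 0, 0, 0, 0, 0, 0, 6, 0, 0, 0, 0, 0, 0, 6, 0, 0, 0, 0, 0, 0, 6, 0, 0, 0, 0, 0, 0]
}}

```text
t: 14.18
position: [0.5971, 0.0688, 0.2223]
eef_rot: [1.438, 0.749, -0.749]
wrist_force: [1.0, 0.3, -0.5]
opening: 0.703
```

{"api": "send_rows", "payload": {
  "plan": [6, -0.5, 0, 0, 0, 0, 0, 6, -1, 0, 0, 0, 0, 0, 6, -1.5, 0, 0, 0, 0, 0, 6, -2, 0, 0, 0, 0, 0, 6, -2, 0, 0, 0, 0, 0, 6, -2, 0, 0, 0, 0, 0, 6, -2, 0, 0, 0, 0, 0, 6, -2, 0, 0, 0, 0, 0, 6, -2, 0, 0, 0, 0, 0, 6, 0, 0, 0, 0, 0, 0, 6, 0, 0, 0, 0, 0, 0, 6, 0, 0, 0, 0, 0, 0]
}}

```text
t: 15.18
position: [0.511, 0.0689, 0.3449]
eef_rot: [1.438, 0.749, -0.749]
wrist_force: [-0.0, 0.2, -0.0]
opening: 0.7
```

{"api": "send_rows", "payload": {
  "plan": [6, 0, 0, 0, 0, 0, 0, 6, 0, 0, 0, 0, 0, 0, 6, 0, 0, 0, 0, 0, 0, 6, 0, 0, 0, 0, 0, 0, 6, 0, 0, 0, 0, 0, 0, 6, 0, 0, 0, 0, 0, 0, 6, 0, 0, 0, 0, 0, 0, 6, 0, 0, 0, 0, 0, 0, 6, 0, 0, 0, 0, 0, 0, 6, 0, 0, 0, 0, 0, 0, 6, 0, 0, 0, 0, 0, 0, 6, 0, 0, 0, 0, 0, 0]
}}

```text
t: 16.18
position: [0.5111, 0.0688, 0.3452]
eef_rot: [1.438, 0.749, -0.749]
wrist_force: [-0.8, 0.5, 0.4]
opening: 0.704
```

{"api": "send_rows", "payload": {
  "plan": [6, 0, 0, 0, 0, 0, 0, 6, 0, 0, 0, 0, 0, 0, 6, 0, 0, 0, 0, 0, 0, 6, 0, 0, 0, 0, 0, 0, 6, 0, 0, 0, 0, 0, 0, 6, 0, 0, 0, 0, 0, 0, 6, 0, 0, 0, 0, 0, 0, 6, 0, 0, 0, 0, 0, 0, 6, 0, 0, 0, 0, 0, 0, 6, 0, 0, 0, 0, 0, 0, 6, 0, 0, 0, 0, 0, 0, 6, 0, 0, 0, 0, 0, 0]
}}

```text
t: 17.18
position: [0.5111, 0.0688, 0.3452]
eef_rot: [1.438, 0.749, -0.749]
wrist_force: [0.2, -1.2, 0.1]
opening: 0.705
```

{"api": "send_rows", "payload": {
  "plan": [6, 0, 0, 0, 0, 0, 0, 6, 0, 0, 0, 0, 0, 0, 6, 0, 0, 0, 0, 0, 0, 6, 0, 0, 0, 0, 0, 0, 6, 0, 0, 0, 0, 0, 0, 6, 0, 0, 0, 0, 0, 0, 6, 0, 0, 0, 0, 0, 0, 6, 0, 0, 0, 0, 0, 0, 6, 0, 0, 0, 0, 0, 0, 6, 0, 0, 0, 0, 0, 0, 6, 0, 0, 0, 0, 0, 0, 6, 0, 0, 0, 0, 0, 0]
}}

```text
t: 18.18
position: [0.511, 0.0688, 0.3452]
eef_rot: [1.438, 0.749, -0.749]
wrist_force: [-0.1, 0.1, 0.5]
opening: 0.706
```

Run:
```python
from h import *
s=robot.get_state();print(s["t"],s["position"],s["wrist_force"],s["opening"])
d0=cams.read_camera("side")
for _ in range(5): d=cams.read_camera("side")
print("motion in tongs area",cv2.absdiff(d0,d)[150:260,200:290].max(), cv2.absdiff(d0,d)[150:260,200:290].mean())
t=cams.read_camera("top"); o=cv2.imread("pics/top0.png")
a=cv2.resize(d[110:270,185:335],(562,600),interpolation=cv2.INTER_CUBIC)
cv2.imwrite("pics/f1.png",a)
for n in("pot","jar","bowl"):
  for c in("top","side"): print(n,c,[(round(q["xy"][0]*512,1),round(q["xy"][1]*384,1),round(q["conf"],2)) for q in cams.pinpoint(c,n)][:4])
for n in("tongs_crown","tongs"): print(n,[(round(q["xy"][0]*512,1),round(q["xy"][1]*384,1),round(q["conf"],2)) for q in cams.pinpoint("side",n)][:2])
print("expected crown",proj("side",[.602,.069,.221]),"tips",proj("side",[.602,.069,.097]))
```

```text
18.1833 [0.5110308  0.06880903 0.34516318] [-0.066765    0.09867204  0.47463495] 0.7057001399975364
motion in tongs area 162 4.3692929292929295
pot top [(242.6, 230.4, 0.53)]
pot side [(301.7, 262.7, 0.6)]
jar top [(182.3, 229.0, 0.65)]
jar side [(286.6, 340.7, 0.78)]
bowl top [(313.1, 234.4, 0.95), (278.8, 110.8, 0.86), (242.0, 176.4, 0.68), (200.9, 271.1, 0.64)]
bowl side [(312.1, 197.1, 0.86), (351.8, 324.9, 0.8)]
tongs_crown [(236.7, 192.8, 0.65)]
tongs [(229.4, 224.1, 0.91), (279.4, 140.5, 0.55)]
expected crown [[237.92157214 190.79146656]] tips [[239.6743279  227.59442504]]
```

View pics/f1.png

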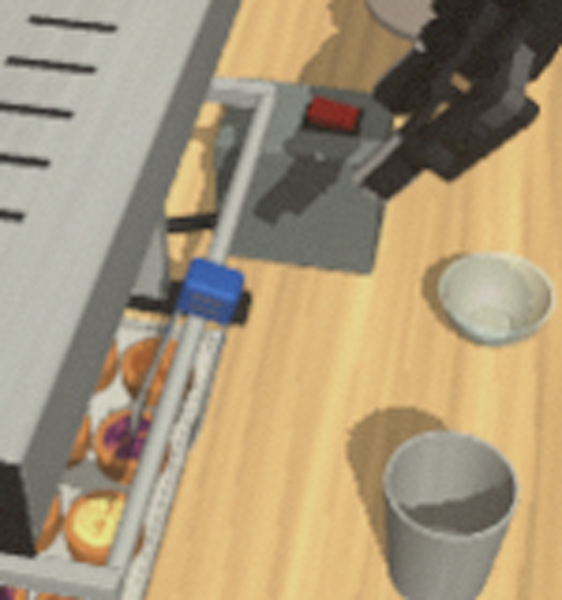

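The tongs hang astride the bar with the head at about (241,187) and are still swinging. The pot, jar and bowl haven't moved. I'll wait for the swing to die down.

{"api": "send_rows", "payload": {
  "plan": [6, 0, 0, 0, 0, 0, 0, 6, 0, 0, 0, 0, 0, 0, 6, 0, 0, 0, 0, 0, 0, 6, 0, 0, 0, 0, 0, 0, 6, 0, 0, 0, 0, 0, 0, 6, 0, 0, 0, 0, 0, 0, 6, 0, 0, 0, 0, 0, 0, 6, 0, 0, 0, 0, 0, 0, 6, 0, 0, 0, 0, 0, 0, 6, 0, 0, 0, 0, 0, 0, 6, 0, 0, 0, 0, 0, 0, 6, 0, 0, 0, 0, 0, 0]
}}

```text
t: 19.93
position: [0.511, 0.0688, 0.3452]
eef_rot: [1.438, 0.749, -0.749]
wrist_force: [-0.2, -0.3, -0.2]
opening: 0.709
```

{"api": "send_rows", "payload": {
  "plan": [6, 0, 0, 0, 0, 0, 0, 6, 0, 0, 0, 0, 0, 0, 6, 0, 0, 0, 0, 0, 0, 6, 0, 0, 0, 0, 0, 0, 6, 0, 0, 0, 0, 0, 0, 6, 0, 0, 0, 0, 0, 0, 6, 0, 0, 0, 0, 0, 0, 6, 0, 0, 0, 0, 0, 0, 6, 0, 0, 0, 0, 0, 0, 6, 0, 0, 0, 0, 0, 0, 6, 0, 0, 0, 0, 0, 0, 6, 0, 0, 0, 0, 0, 0]
}}

```text
t: 20.93
position: [0.511, 0.0688, 0.3452]
eef_rot: [1.438, 0.749, -0.749]
wrist_force: [-0.1, -0.4, -0.7]
opening: 0.702
```

{"api": "send_rows", "payload": {
  "plan": [6, 0, 0, 0, 0, 0, 0, 6, 0, 0, 0, 0, 0, 0, 6, 0, 0, 0, 0, 0, 0, 6, 0, 0, 0, 0, 0, 0, 6, 0, 0, 0, 0, 0, 0, 6, 0, 0, 0, 0, 0, 0, 6, 0, 0, 0, 0, 0, 0, 6, 0, 0, 0, 0, 0, 0, 6, 0, 0, 0, 0, 0, 0, 6, 0, 0, 0, 0, 0, 0, 6, 0, 0, 0, 0, 0, 0, 6, 0, 0, 0, 0, 0, 0]
}}

```text
t: 21.93
position: [0.511, 0.0688, 0.3452]
eef_rot: [1.438, 0.749, -0.749]
wrist_force: [-0.1, -0.4, 0.5]
opening: 0.702
```

{"api": "send_rows", "payload": {
  "plan": [6, 0, 0, 0, 0, 0, 0, 6, 0, 0, 0, 0, 0, 0, 6, 0, 0, 0, 0, 0, 0, 6, 0, 0, 0, 0, 0, 0, 6, 0, 0, 0, 0, 0, 0, 6, 0, 0, 0, 0, 0, 0, 6, 0, 0, 0, 0, 0, 0, 6, 0, 0, 0, 0, 0, 0, 6, 0, 0, 0, 0, 0, 0, 6, 0, 0, 0, 0, 0, 0, 6, 0, 0, 0, 0, 0, 0, 6, 0, 0, 0, 0, 0, 0]
}}

```text
t: 22.93
position: [0.5111, 0.0688, 0.3452]
eef_rot: [1.438, 0.749, -0.749]
wrist_force: [-0.1, -0.1, -0.6]
opening: 0.7
```

Run:
```python
from h import *
F=[cv2.GaussianBlur(cams.read_camera("side"),(0,0),.8) for _ in range(12)]
f=lambda a,b,r:cv2.absdiff(a,b)[r].max()
T=np.s_[180:240,205:258]; N=np.s_[260:320,205:258]
print(robot.get_state()["t"],[(f(F[0],F[k],T),f(F[0],F[k],N)) for k in range(1,12)])
d=cams.read_camera("side")
a=cv2.resize(d[130:250,195:295],(500,600),interpolation=cv2.INTER_CUBIC)
cv2.imwrite("pics/f2.png",a)
```

```text
23.5333 [(np.uint8(4), np.uint8(4)), (np.uint8(4), np.uint8(3)), (np.uint8(4), np.uint8(4)), (np.uint8(3), np.uint8(3)), (np.uint8(4), np.uint8(4)), (np.uint8(4), np.uint8(3)), (np.uint8(4), np.uint8(4)), (np.uint8(4), np.uint8(3)), (np.uint8(3), np.uint8(3)), (np.uint8(4), np.uint8(3)), (np.uint8(4), np.uint8(3))]
```

View pics/f2.png

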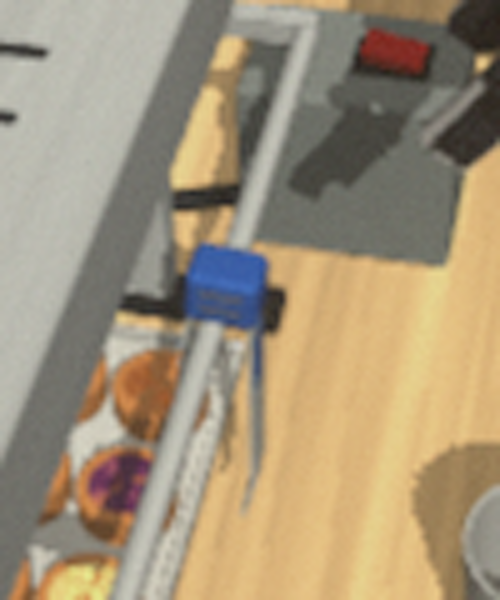

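The tongs hang upright and still: changes between frames are no bigger than the image noise. The near arm is on the robot side of the bar, the rocker is on and the gripper is clear. Handing in.

```bash
python3 -c "
from rig import robot
print(robot.sign_off())"
```

```text
the job is handed in; nothing more can be done
None
```

I switched the heater on, lifted the tongs out of the pot and hung them astride the warmer's front rail. I handed the job in at about 23.5 s of the 66 s allowed; the hand-in reports no verdict.

**Last checks:**
- **Tongs:** they hang upright and square on the bar. Over 12 frames (0.6 s), any movement was no bigger than the image noise. The crown was found within about 2 px of where it should be.
- **Rocker:** it is visibly flipped, with its robot-side half down.
- **Pot, jar and bowl:** each was found within 2–3 px (under about 10 mm) of where it started.
- **Gripper:** it is backed off about 16 cm from the rail, with no force at the wrist.

**Disagreements along the way:**
- **Rocker position:** it sits about 20 mm nearer the robot than the control box's centre, so I used the measured position.
- **Tongs' direction:** the side camera's outline fit for the tongs' head was poor, so I took their direction from the top view.
- **Rail position:** the two cameras differed by about 2–3 mm, which was within the clearance.

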